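# Snap the lamp holder onto a cardboard lamp

### The arm

A 6-joint arm with a two-finger parallel gripper is mounted at the origin on the work surface. World frame = base frame: x ahead of the robot, y to its left, z up, the work surface at z = 0. Lengths are in m, angles in rad, forces in N, time in s.
With the tool pointing down it reaches from about 0.35 to 0.975 m from the base axis. Payload 4.9 kg.
Tool frame: the origin (TCP) lies midway between the tips of the shut fingers; the grasp point (between the pads) lies 19 mm behind it; z points along the fingers, y is the direction in which the jaws open and shut (so a half turn about z gives the same grasp; the last joint's range is limited). The gripper opens to 85 mm and grips with 20 to 120 N. Pads are 22 mm wide; open, the fingers measure 114 mm over their backs; the gripper's body (76 mm by 85 mm) begins 54 mm behind the grasp point. The pads swing forward as they close: fully open they stand 13 mm farther back than shut.
Start: joints at [1.049, 0.053, 1.613, -0, 1.476, -0.119], TCP at [0.245, 0.575, 0.231] pointing down, gripper open.
Joint ranges: [-3.01, 3.01], [-1.01, 2.22], [0.06, 2.58], [-1.02, 4.17], [0.09, 2.62], [-3.14, 3.14]. Speed limits (rad/s): [2.57, 2.57, 3.14, 3.14, 3.14, 3.14].

### API

Orientations are given as a unit quaternion [w, x, y, z].
In Python, from plant import state, grab_frame, camera_info, job_done, cut_out gives the robot as it stands.
- The arm moves only by the tool step_arm, never from a script. Its argument "moves" is a list of rows, each a list of 7 numbers: the shift along the tool's x, y, z in m, then the turn, a rotation vector about the tool's x, y, z in rad, then the finger opening in m, from 0 to 0.0854. A call has 1 to 8 rows; each row shifts and turns the commanded pose from where the row before left it, along the tool's axes as they then stand; what a row does not reach is not made up. A row lasts 1/10 s, in which the tool goes at most 50 mm and 8.59 degrees, less where a joint would pass 70% of its speed; a pose out of reach is approached as far as the arm can. A call is refused whole if a number of a shift passes 0.05 or a number of a turn 0.15, either way. A call with a gripper value outside its range is refused whole. The fingers move at their own pace and stop on an object; the grip force is fixed at half the most. Time passes only in rows, so rows that do not move let the fingers close. It gives the time, the measured TCP pose, the force and the opening at its end, in the units of the state.
- state(): the state, without advancing time (a new reading comes with each control period).
- grab_frame(name): name is "scene" or "top"; returns (picture, depth): 420x560x3 uint8, red, green, blue; 420x560 float32, m along the optical axis (not along the pixel's ray), 0 where there is no reading.
- camera_info(name): a dict with "intrinsics" (3x3 intrinsics, pixels), "world_from_camera" (4x4, takes a point from camera to world coordinates). Camera axes: x right, y down, z forward; pixel columns grow to the right and rows downward; lengths in m; the calibration is good to about 2 mm. A picture is of the moment at which its call begins. camera_info takes no time and is no camera call.
- job_done(): hands the job in, once; it reports no verdict.
Trained networks look in the newest picture that a camera, given by its name, has taken for a name from the list of things; names that differ only in an ending like _2 or _b are one class to them, and where a whole thing is asked for, a point or a joint stands for the part that bears it (a point fixed in the world has none). Each returns a list of dicts, best first, with "conf" (0 to 1); they miss things now and then, are a little off and sometimes report something else, mostly with a low value. They report only what shows in the picture. A call takes as long as a camera call.
- cut_out(camera, query): "mask" (420x560 bool, what is visible of it) and "point" ([column, row] in pixels, amid what is visible of it).
The state is a dict: "time": time; "joint_pos": joint angles; "joint_vel": joint speeds; "joint_efforts": joint torques, N m; "tool_pos": TCP position; "tool_rot": TCP orientation; "contact_force": force on the tool from outside, world axes, zero at the start; "ft_torque": the same for the moment, N m; "gripper_width": opening from 0.0 (shut) to 1.0 (fully open).
Only numpy, scipy, OpenCV 4.12 (cv2) and the standard library are available. Lean on these libraries where they do the work, as an engineer would, in place of code of your own. Each camera call takes 0.05 s, during which the arm holds its last target.

### The job

Take the lamp holder and press it down over the two spring hooks on top of the cardboard lamp column until both hooks have clicked over its plate, then let go and leave it there. The cardboard crushes easily: press gently, never with more than 25 N, and leave the other things on the bench where they are.

Things in the scene. Friction and masses are not known exactly. Their poses are not given: they have to be found in the camera images.
- column: unfinished lamp, fixed: white cardboard box 124 x 94 x 85 mm high, brown tape on its corners, in a wooden cradle 146 x 118 mm, 22 high. Origin: centre of its underside on the bench; x along its long side, z up. On top a grey plastic deck 104 x 60 mm, firmly stuck; how deep it was set varies: its top is anywhere from 91 to 109 mm above the origin, not listed, to be felt
- hook_far (a joint): white spring hook 16 mm wide standing up through the deck at x = +30 mm, y = 0 of the column; stem 4 mm thick, nose pointing outwards (+x). The nose's flat underside is 7.5 mm above the deck and reaches x = 37 mm; from 10.5 mm above the deck it slopes in to the tip, 36.5 mm above the deck at x = 29.5. Value: rad bent inwards, 0 upright, about 0.13 as the plate passes the nose, 0 again once clicked
- hook_near (a joint): the same hook mirrored, at x = -30 mm of the column with its nose pointing to -x; same values. Each hook pivots 22 mm below the deck's top
- holder_center (a point): lamp holder, loose, 0.1 kg, upright on the bench: grey plate 90 x 60 x 5 mm; on its middle a black socket 28 mm (x) by 26 mm (y, two flat sides to grip), 46 mm high, then a round collar 25 mm wide, 10 high. Point: on the middle axis 30 mm above the plate's underside; x along the plate, z up. Works either way round. Clicked home, the plate's underside lies on the deck
- window_a (a point): centre, at the underside, of the plate's window at x = +27 mm: 12 mm (x) by 24 mm (y), outer edge 33 mm from the holder's middle. Pressed down level over the hooks, the outer edges of both windows ride down the slopes and bend the hooks in. This takes about 5 to 12 N, which falls to little once both have clicked, 2.5 mm before the plate meets the deck
- window_b (a point): centre, at the underside, of the same window at x = -27 mm
- jar: bystander: closed jar, 60 mm diameter, 75 mm high, origin at the underside
- tape: bystander: roll of brown paper tape lying flat, 90 mm diameter, 36 mm high, origin at the underside
- brush: bystander: flat brush lying on the bench, handle along x
- tin: bystander: open steel tin, 70 mm diameter, 85 mm high, origin at the underside

How it is judged:
By the outcome, as a careful person would: the job done as asked, in the order asked, and still so for the second after the job is handed in, with the robot touching nothing.
It also fails if it takes over 54 s, if anything falls off the work surface, if the arm or the gripper's body presses on something with over 40 N, if the wrist force passes 120 N, or if a joint passes its speed limit or range.

## Working session

There is one attempt and no reset: what is moved stays moved. The work goes in short steps, Python scripts to look and compute and a tool call to move; the robot and the scene stay as the last step left them, time stands still between calls to the robot, and variables do not carry over. Pictures are saved under pics/ and viewed, and the job is handed in when it is done.

Besides the shell and the picture viewer there is one more tool, called after ">>>" by a JSON object that holds its "op" and its "data". step_arm: Moves the arm, as the interface text tells. Its arguments: {"type":"object","properties":{"moves":{"type":"array"}},"required":["moves"]}

```bash
mkdir -p pics; ls; cat > h.py <<'E'
import numpy as np, cv2
from plant import state, grab_frame, camera_info, job_done, cut_out
def save(n,img): cv2.imwrite('pics/'+n+'.png', cv2.cvtColor(img,cv2.COLOR_RGB2BGR))
def cloud(cam,depth):
    c=camera_info(cam);K=np.array(c['intrinsics']);T=np.array(c['world_from_camera'])
    v,u=np.mgrid[0:depth.shape[0],0:depth.shape[1]]
    P=np.stack([(u-K[0,2])/K[0,0]*depth,(v-K[1,2])/K[1,1]*depth,depth],-1)
    return P@T[:3,:3].T+T[:3,3]
E
python3 - <<'E'
from h import *
np.set_printoptions(precision=4,suppress=True)
print(state())
for c in ['scene','top']:
    im,d=grab_frame(c); save(c+'0',im); np.save(c+'0.npy',d); print(camera_info(c))
    W=cloud(c,d)
    for q in ['holder_center','column','window_a','hook_far','jar','tape','brush','tin']:
        for r in cut_out(c,q)[:3]:
            m=r['mask']&(d>0); p=W[m]
            print(c,q,round(r['conf'],2),r['point'],m.sum(),np.median(p,0) if len(p) else '',p.min(0) if len(p) else'',p.max(0) if len(p) else'')
            if r['conf']>.5: np.save(f'm_{c}_{q}.npy',r['mask'])
E
```

```text
pics
{'time': 0.0, 'joint_pos': array([ 1.049 ,  0.0533,  1.6143,  0.0001,  1.476 , -0.119 ]), 'joint_vel': array([ 0.0005, -0.0007,  0.0016,  0.001 , -0.0008, -0.0009]), 'joint_efforts': array([ -0.0013, -39.3687, -37.0172,  -0.0001,   0.0073,  -0.    ]), 'tool_pos': array([0.2447, 0.5744, 0.2301]), 'tool_rot': array([-0.0003,  0.2001,  0.9798, -0.001 ]), 'contact_force': array([0.1917, 0.69  , 0.1919]), 'ft_torque': array([-0.0581, -0.0379,  0.001 ]), 'gripper_width': 1.0025925758790952}
{'intrinsics': array([[454.747 ,   0.    , 275.485 ],
       [  0.    , 454.747 , 220.4545],
       [  0.    ,   0.    ,   1.    ]]), 'world_from_camera': array([[-0.5325,  0.5031, -0.6806,  1.5113],
       [ 0.8463,  0.3025, -0.4385,  0.6236],
       [-0.0147, -0.8095, -0.5869,  0.8822],
       [ 0.    ,  0.    ,  0.    ,  1.    ]])}
scene column 0.87 [224.1, 216.5] 1961 [ 0.6317 -0.1318  0.0618] [ 0.4007 -0.3039 -0.0044] [ 0.6752 -0.0917  0.133 ]
scene window_a 0.69 [324.1, 257.4] 532 [0.5968 0.2035 0.0067] [ 0.5284  0.1545 -0.0037] [0.6355 0.2344 0.0648]
scene hook_far 0.61 [219.0, 204.3] 57 [ 0
[... 1145 characters left out ...]
.5202 -0.2207 -0.0055] [ 0.6768 -0.0959  0.1349]
top column 0.52 [463.0, 247.4] 808 [ 0.4764 -0.4628  0.0502] [ 0.4456 -0.4817  0.0004] [ 0.5079 -0.4125  0.0909]
top column 0.31 [345.6, 211.9] 37 [ 0.5657 -0.16    0.1218] [ 0.5599 -0.1735  0.0913] [ 0.57   -0.1518  0.1341]
top jar 0.96 [270.3, 162.9] 528 [0.6975 0.0202 0.0748] [ 0.6729 -0.01   -0.002 ] [0.7469 0.0487 0.0823]
top tape 0.56 [293.4, 275.9] 606 [ 0.4248 -0.0123  0.0355] [ 0.3786 -0.0538 -0.0041] [0.4725 0.0401 0.0431]
top brush 0.82 [97.7, 244.4] 1058 [0.5125 0.4425 0.0186] [ 0.4631  0.3289 -0.0041] [0.5571 0.5197 0.0268]
top tin 0.6 [462.1, 246.4] 882 [ 0.4764 -0.462   0.0503] [ 0.4383 -0.4824 -0.0041] [ 0.5122 -0.4125  0.0909]
```

```bash
python3 - <<'E'
import cv2,numpy as np
t=cv2.imread('pics/top0.png'); s=cv2.imread('pics/scene0.png')
a=cv2.resize(t[160:270,150:400],None,fx=3.2,fy=3.2,interpolation=cv2.INTER_CUBIC)
cv2.imwrite('pics/top0c.png',a)
b=cv2.resize(s[150:310,170:370],None,fx=3.7,fy=3.7,interpolation=cv2.INTER_CUBIC)
cv2.imwrite('pics/scene0c.png',b)
E
```

```text
(no output)
```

View pics/top0c.png

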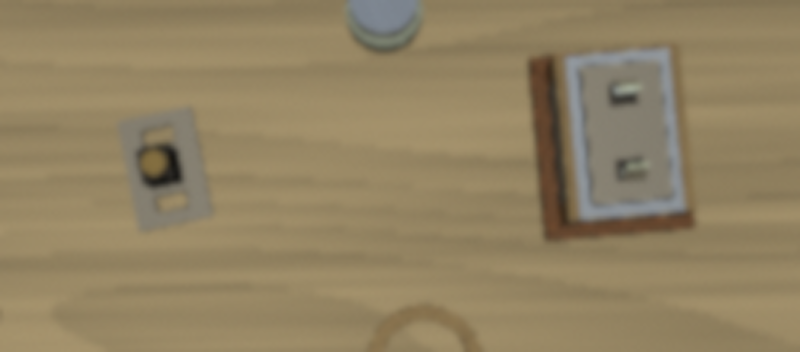

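View pics/scene0c.png

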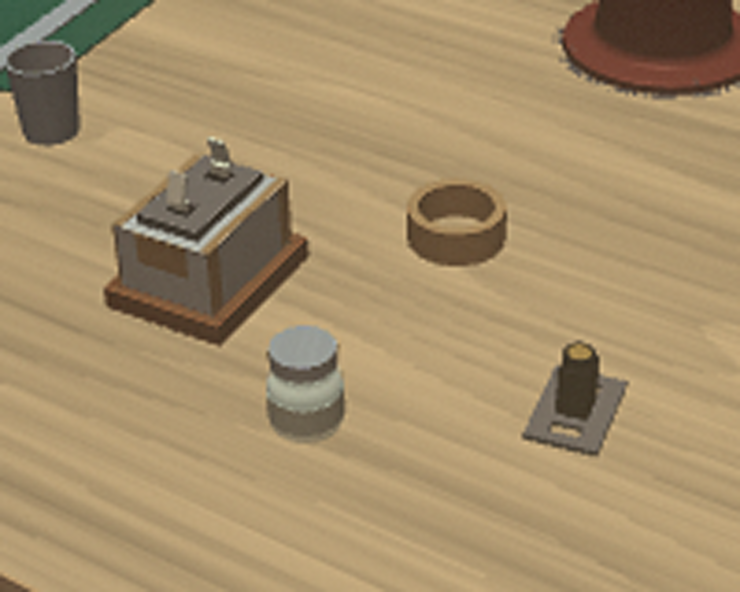

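View pics/top0.png

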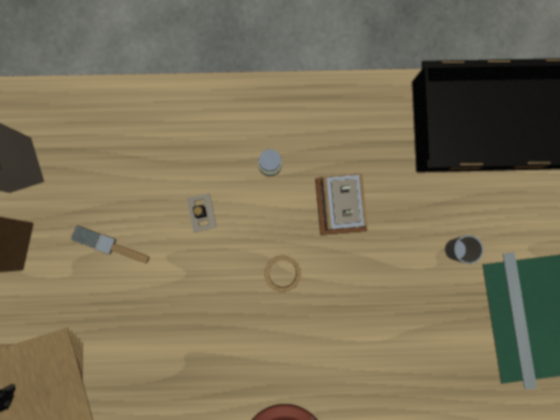

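The top view shows the holder at about (201,212), turned roughly 10°, and the column at about (342,204) with its hooks at (346,189) and (347,211). Next I'll fit both precisely.

```bash
cat > fit.py <<'E'
from h import *
from scipy.optimize import least_squares
from scipy.ndimage import map_coordinates
def proj(cam,P):
    c=camera_info(cam);K=np.array(c['intrinsics']);T=np.array(c['world_from_camera'])
    q=(np.asarray(P)-T[:3,3])@T[:3,:3]
    q=q@K.T
    return q[:,:2]/q[:,2:]
def rect(x,y,a,L,W,z,n=80):
    c,s=np.cos(a),np.sin(a)
    t=np.linspace(-.5,.5,n)
    e=np.concatenate([np.c_[t*L,0*t+W/2],np.c_[t*L,0*t-W/2],np.c_[0*t+L/2,t*W],np.c_[0*t-L/2,t*W]])
    return np.c_[x+c*e[:,0]-s*e[:,1],y+s*e[:,0]+c*e[:,1],np.full(len(e),z)]
E
python3 - <<'E'
from fit import *
np.set_printoptions(precision=4,suppress=True)
for cam in ['top','scene']:
    d=np.load(cam+'0.npy'); W=cloud(cam,d)
    im=cv2.imread(f'pics/{cam}0.png')
    # noise of depth on table, column top histogram
    for nm,(x0,x1,y0,y1) in {'hold':(.52,.66,.13,.26),'col':(.5,.7,-.25,-.07)}.items():
        m=(W[...,0]>x0)&(W[...,0]<x1)&(W[...,1]>y0)&(W[...,1]<y1)
        z=W[m][:,2]; h,e=np.histogram(z,np.arange(-.01,.16,.003)); print(cam,nm,[(round(a*1000),b) for a,b in zip(e,h) if b>8])
    # saturation
    hsv=cv2.cvtColor(im,cv2.COLOR_BGR2HSV)
    if cam=='top':
        sub=hsv[190:236,184:222]; print(sub[...,1][::3,::2]); 
        sub=hsv[170:240,312:372]; print(sub[...,1][::3,::3]);print(sub[...,2][::3,::3])
E
```

```text
top hold [(-7, np.int64(27)), (-4, np.int64(374)), (-1, np.int64(988)), (2, np.int64(770)), (5, np.int64(333)), (8, np.int64(111)), (11, np.int64(13)), (47, np.int64(11)), (50, np.int64(22)), (56, np.int64(9)), (59, np.int64(30)), (62, np.int64(35)), (65, np.int64(9))]
top col [(-7, np.int64(46)), (-4, np.int64(514)), (-1, np.int64(1281)), (2, np.int64(724)), (5, np.int64(104)), (8, np.int64(12)), (14, np.int64(10)), (17, np.int64(64)), (20, np.int64(227)), (23, np.int64(177)), (26, np.int64(35)), (29, np.int64(10)), (44, np.int64(11)), (53, np.int64(11)), (56, np.int64(9)), (65, np.int64(13)), (71, np.int64(11)), (74, np.int64(10)), (77, np.int64(11)), (80, np.int64(96)), (83, np.int64(402)), (86, np.int64(369)), (89, np.int64(115)), (92, np.int64(349)), (95, np.int64(513)), (98, np.int64(129)), (101, np.int64(12)), (104, np.int64(13)), (131, np.int64(13))]
[[ 85  87  87  87  87  86  87  87  86  87  87  87  87  87  87  87  87  87
   88]
 [ 88  87  89  88  87  86  88  85  85  82  77  71  66  80  86  86  88  88
   88]
 [ 87  87  81  74  70  60  54  47  44  40  38  38  40  66  87  87  
[... 5518 characters left out ...]
np.int64(40)), (8, np.int64(38)), (11, np.int64(46)), (14, np.int64(38)), (17, np.int64(64)), (20, np.int64(136)), (23, np.int64(89)), (26, np.int64(40)), (29, np.int64(31)), (32, np.int64(37)), (35, np.int64(41)), (38, np.int64(34)), (41, np.int64(38)), (44, np.int64(42)), (47, np.int64(30)), (50, np.int64(33)), (53, np.int64(37)), (56, np.int64(36)), (59, np.int64(40)), (62, np.int64(35)), (65, np.int64(43)), (68, np.int64(31)), (71, np.int64(34)), (74, np.int64(42)), (77, np.int64(43)), (80, np.int64(47)), (83, np.int64(145)), (86, np.int64(119)), (89, np.int64(41)), (92, np.int64(134)), (95, np.int64(157)), (98, np.int64(23)), (104, np.int64(14)), (119, np.int64(10)), (122, np.int64(9))]
```

```bash
cat >> fit.py <<'E'
def plane(cam,z,shape=(420,560)):
    c=camera_info(cam);K=np.array(c['intrinsics']);T=np.array(c['world_from_camera'])
    v,u=np.mgrid[0:shape[0],0:shape[1]]
    r=np.stack([(u-K[0,2])/K[0,0],(v-K[1,2])/K[1,1],np.ones(shape)],-1)@T[:3,:3].T
    return T[:3,3]+r*((z-T[2,3])/r[...,2])[...,None]
def fitrect(cam,S,z,L,W,p0,band=.007,excl=None,size=False):
    G=plane(cam,z)[...,:2]
    def sd(p):
        c,s=np.cos(p[2]),np.sin(p[2]); d=G-p[:2]
        x=c*d[...,0]+s*d[...,1]; y=-s*d[...,0]+c*d[...,1]
        l,w=(p[6],p[7]) if size else (L,W)
        q=np.stack([abs(x)-l/2,abs(y)-w/2],-1)
        return np.minimum(q.max(-1),0)+np.linalg.norm(np.maximum(q,0),axis=-1)
    p=np.array(list(p0)); 
    for _ in range(4):
        m=abs(sd(np.r_[p[:3],0,0,0,L,W] if size else p))<band
        if excl is not None: m&=~excl
        s0=S[m]
        st=np.r_[p[:3],np.percentile(s0,15),np.percentile(s0,85),.0012]
        if size: st=np.r_[st,L,W]
        f=lambda q:(q[3]+(q[4]-q[3])/(1+np.exp(-np.clip(sd(q)[m]/max(abs(q[5]),3e-4),-50,50)))-s0)
        r=least_squares(f,st,x_scale=np.r_[.001,.001,.01,10,10,.001,[.001,.001][:2*size]],loss='soft_l1',f_scale=8)
        p=r.x
    return p,np.sqrt(np.mean(r.fun**2))
E
python3 - <<'E'
from fit import *
np.set_printoptions(precision=4,suppress=True)
for cam in ['top','scene']:
    S=cv2.cvtColor(cv2.imread(f'pics/{cam}0.png'),cv2.COLOR_BGR2HSV)[...,1].astype(float)
    a0=np.deg2rad(12)
    p0=(.585,.188,-.17)
    for s in (0,1):
      for a in (-.2,.2): print(cam,'plate',*fitrect(cam,S,.005,.09,.06,(.585,.19,a),size=bool(s)))
    for s in (0,1):
      print(cam,'deck',*fitrect(cam,S,.0955,.104,.06,(.590,-.148,.05),band=.006,size=bool(s)))
      print(cam,'box',*fitrect(cam,S,.085,.124,.094,(.590,-.148,.05),band=.006,size=bool(s)))
      print(cam,'cradle',*fitrect(cam,S,.022,.146,.118,(.590,-.148,.05),band=.006,size=bool(s)))
E
```

```text
Still running in the background as job /tmp/bash_jobs.1000/2525d47d445f (pid 562). You'll get a notice when it ends.
```

```bash
cat /tmp/bash_jobs.1000/2525d47d445f/stdout; kill -- -$(cat /tmp/bash_jobs.1000/2525d47d445f/pid); python3 - <<'E'
s=open('fit.py').read()
s=s.replace("def sd(p):\n        c,s=np.cos(p[2]),np.sin(p[2]); d=G-p[:2]","def sd(p,G=G):\n        c,s=np.cos(p[2]),np.sin(p[2]); d=G-p[:2]")
s=s.replace("sd(q)[m]","sd(q,Gm)").replace("s0=S[m]","s0=S[m]; Gm=G[m]").replace("f_scale=8)","f_scale=8,max_nfev=60)")
open('fit.py','w').write(s)
E
export OMP_NUM_THREADS=1
timeout 200 python3 - <<'E'
from fit import *
import time
np.set_printoptions(precision=4,suppress=True)
for cam in ['top','scene']:
    S=cv2.cvtColor(cv2.imread(f'pics/{cam}0.png'),cv2.COLOR_BGR2HSV)[...,1].astype(float)
    for s in (0,1):
      for a in (-.2,.2): print(cam,'plate',*fitrect(cam,S,.005,.09,.06,(.585,.19,a),size=bool(s)),flush=True)
    for s in (0,1):
      print(cam,'deck',*fitrect(cam,S,.0955,.104,.06,(.590,-.148,.05),band=.006,size=bool(s)))
      print(cam,'box',*fitrect(cam,S,.085,.124,.094,(.590,-.148,.05),band=.006,size=bool(s)))
      print(cam,'cradle',*fitrect(cam,S,.022,.146,.118,(.590,-.148,.05),band=.006,size=bool(s)),flush=True)
E
```

```text
top plate [ 0.5856  0.1968  0.189  37.8199 88.1627  0.0016] 1.70042370962332
top plate [ 0.5856  0.1968  0.189  37.8199 88.1627  0.0016] 1.700423709850302
top plate [ 0.5856  0.1968  0.1878 37.1199 87.6194  0.0016  0.0894  0.0598] 1.5664186561046654
top plate [ 0.5856  0.1968  0.1878 37.1199 87.6194  0.0016  0.0894  0.0598] 1.5664186561156386
top deck [ 0.5862 -0.1484  0.0675 20.7257 55.1802  0.0006] 27.239670382819053
top box [ 0.5005 -0.1756  0.6976 17.6768 89.5384 -0.0003] 22.508235292952644
top cradle [ 0.6099 -0.1821  0.0643 79.0876 94.1152  0.0005] 27.245674365388894
top deck [ 0.5847 -0.1465  0.0659 13.6856 39.0376  0.0003  0.1004  0.0552] 19.53526204101949
top box [ 0.5975 -0.1583  0.0638 11.8975 96.4313 -0.0008  0.1262  0.0807] 12.608924173271891
top cradle [   0.5945   -0.1792    0.047  -347.9171  540.9761    0.1471    0.1976
    0.1235] 19.30342392376482
scene plate [ 0.586   0.1977  0.1932 46.8339 91.0794  0.0002] 11.885160883234002
scene plate [ 0.586   0.1977  0.1932 46.8339 91.0794  0.0002] 11.885202337045857
scene plate [ 0.5862  0.1978  0.1965 46.4504 91.645   0.0005  0.0892  0.0603] 11.72309112073399
scene plate [ 0.5862  0.1978  0.1965 46.4506 91.6451  0.0005  0.0892  0.0603] 11.723080673944335
scene deck [ 0.5972 -0.1414  0.0676 35.092  73.9956  0.0009] 24.046597782322007
scene box [ 0.596  -0.149   0.0483 44.7295 85.4007  0.0002] 27.478274079985887
scene cradle [ 0.5244 -0.2025  0.0947 66.3836 89.9803  0.0002] 26.41645304392193
scene deck [  0.6041  -0.141    0.1707  46.4213 157.2903   0.008    0.1449   0.1157] 26.182536044962212
scene box [ 0.6995 -0.1992  0.863  72.8936 93.1435 -0.0001  0.1088  0.0825] 15.810447451466729
scene cradle [  0.4463  -0.8398   1.3011  15.3275 128.9414   0.0097   0.1899   0.1507] 20.56568870692793
```

The two cameras agree on the holder to 1 mm: (0.586, 0.197), yaw 0.19. The column fits are poor because of the tape and shadows, so I'll rectify the views and look.

```bash
cat >> fit.py <<'E'
def rectify(cam,im,z,x0,x1,y0,y1,ppm=4000):
    # rows: x decreasing downward ; cols: y decreasing to the right
    h,w=int((x1-x0)*ppm),int((y0*-1+y1)*ppm)
    v,u=np.mgrid[0:h,0:w]
    P=np.c_[(x1-v/ppm).ravel(),(y1-u/ppm).ravel(),np.full(h*w,z)]
    q=proj(cam,P).astype(np.float32)
    return cv2.remap(im,q[:,0].reshape(h,w),q[:,1].reshape(h,w),cv2.INTER_CUBIC)
E
python3 - <<'E'
from fit import *
for cam in ['top','scene']:
    im=cv2.imread(f'pics/{cam}0.png')
    o=rectify(cam,im,.0955,.515,.660,-.235,-.065)
    def dr(z,L,W,x,y,a,col):
        R=rect(x,y,a,L,W,z,200)
        # project via camera to plane z=.0955
        q=proj(cam,R); 
        c=camera_info(cam);K=np.array(c['intrinsics']);T=np.array(c['world_from_camera'])
        r=np.c_[(q-K[:2,2])/K[0,0],np.ones(len(q))]@T[:3,:3].T
        P=T[:3,3]+r*((.0955-T[2,3])/r[:,2])[:,None]
        for p in P: cv2.circle(o,(int((-.065-p[1])*4000),int((.660-p[0])*4000)),0,col,-1)
    dr(.0955,.104,.06,.5875,-.1495,.066,(0,0,255))
    dr(.085,.124,.094,.5875,-.1495,.066,(0,255,0))
    cv2.imwrite(f'pics/rc_{cam}.png',o)
E
```

```text
(no output)
```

View pics/rc_top.png

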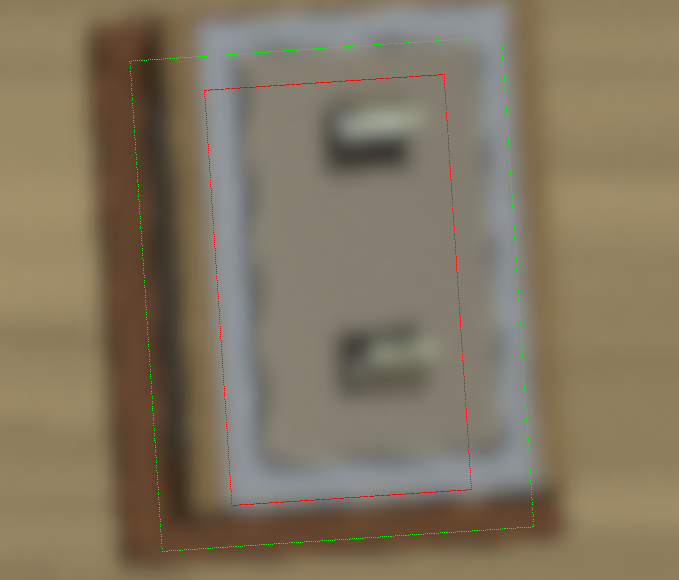

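View pics/rc_scene.png

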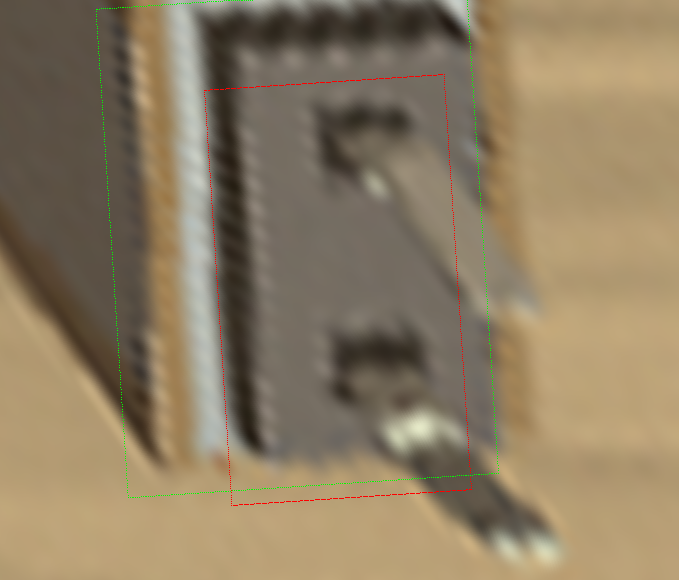

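```bash
export OMP_NUM_THREADS=1
timeout 300 python3 - <<'E'
from fit import *
np.set_printoptions(precision=4,suppress=True)
for cam in ['top','scene']:
    hsv=cv2.cvtColor(cv2.imread(f'pics/{cam}0.png'),cv2.COLOR_BGR2HSV)
    S=hsv[...,1].astype(float)
    for z in (.0945,.0965):
     for s in (0,1):
      print(cam,z,'deck',*fitrect(cam,S,z,.104,.06,(.5953,-.1576,.062),band=.0055,size=bool(s)),flush=True)
    for s in (0,1):
      print(cam,'box',*fitrect(cam,S,.085,.124,.094,(.5953,-.1576,.062),band=.005,size=bool(s)))
      print(cam,'cradle',*fitrect(cam,S,.022,.146,.118,(.5953,-.1576,.062),band=.005,size=bool(s)),flush=True)
# deck height by depth
for cam in ['top','scene']:
    d=np.load(cam+'0.npy');W=cloud(cam,d)
    D=W[...,:2]-[.595,-.1575];c,s=np.cos(.062),np.sin(.062)
    x=c*D[...,0]+s*D[...,1];y=-s*D[...,0]+c*D[...,1]
    m=(abs(x)<.045)&(abs(y)<.024)&(W[...,2]>.06)&(abs(y)>.012)
    z=W[m][:,2];print(cam,'deck z',m.sum(),np.median(z),z.std())
    m=(abs(W[...,0]-.595)<.15)&(abs(W[...,1]-.05)<.05)&(W[...,2]<.01)&(W[...,0]<.65)&(W[...,0]>.5);print('bench z',np.median(W[m][:,2]))
E
```

```text
top 0.0945 deck [ 0.5967 -0.1572  0.0636 32.3647  9.9941 -0.0016] 7.754124419518976
top 0.0945 deck [ 0.5972 -0.1577  0.0649 36.0706 12.4182  0.0005  0.0995  0.0565] 4.475783744214841
top 0.0965 deck [ 0.5965 -0.1569  0.0635 34.8441  7.4259 -0.0024] 7.8030950194561335
top 0.0965 deck [ 0.597  -0.1574  0.0649 36.     12.4081 -0.0005  0.0993  0.0564] 4.48227409562335
top box [ 0.593  -0.1582  0.0552 41.022  94.1774  0.0035] 23.13748526869338
top cradle [ 0.5645 -0.1291  0.6966 16.6175 87.4766  0.0009] 11.332380061293103
top box [ 0.5974 -0.1584  0.0638 10.176  96.5209 -0.0008  0.1261  0.0799] 11.128689267454599
top cradle [ 0.5923 -0.0846  0.1421 34.1836 87.7924 -0.0003  0.1348  0.3517] 12.394218517864307
scene 0.0945 deck [ 0.5968 -0.1574  0.0651 42.0041 80.8109  0.0001] 14.722103216098926
scene 0.0945 deck [ 0.5968 -0.1573  0.0641 40.6337 79.6584 -0.0004  0.1039  0.0592] 14.344318114729154
scene 0.0965 deck [ 0.599  -0.1554  0.0637 42.2929 80.6979 -0.    ] 14.736012425307628
scene 0.0965 deck [ 0.5991 -0.1553  0.0641 40.628  79.7411  0.0004  0.1037  0.059 ] 14.477117221935469
scene box [ 0.5741 -0.1602  0.0525 99.6265 77.3921  0.0003] 20.967438517084535
scene cradle [  0.5457  -0.1931   0.3265 137.4222  61.3386   0.0725] 19.544474070557982
scene box [ 0.4497 -0.1782 -0.4535 88.901  95.8513  0.0725  0.2005  0.1076] 1.2170689786887965
scene cradle [ 0.5249 -0.2094 -0.0712 66.4868 93.6189  0.      0.1398  0.118 ] 23.49494124617271
top deck z 376 0.09544984475828022 0.0021124246181506556
bench z 0.0009388482409418142
scene deck z 104 0.09557836997009472 0.0016556440892724906
bench z -0.0015390991651850205
```

Both cameras agree on the column: centre (0.597, −0.1575), yaw 0.064, deck at about 95.5 mm. Now I'll write a helper that gives the move to a target pose in tool axes.

```bash
cat > go.py <<'E'
from h import *
from scipy.spatial.transform import Rotation as R
np.set_printoptions(precision=4,suppress=True)
def target(x,y,z,yaw):  # tool y axis along holder-y (yaw+90) or opposite; z down
    s=state(); q=s['tool_rot']; C=R.from_quat([q[1],q[2],q[3],q[0]])
    best=None
    for f in (0,np.pi):
        a=yaw+f; X=np.array([np.cos(a),np.sin(a),0]);Z=np.array([0,0,-1.]);Y=np.cross(Z,X)
        T=R.from_matrix(np.c_[X,Y,Z]); rv=(C.inv()*T).as_rotvec()
        if best is None or np.linalg.norm(rv)<np.linalg.norm(best[1]): best=(C.inv().apply(np.array([x,y,z])-s['tool_pos']),rv,f)
    print('t',s['time'],'pos',s['tool_pos'],'F',s['contact_force'],'tq',s['ft_torque'],'w',s['gripper_width'])
    print('shift(tool)',best[0],'rotvec',best[1],'flip',best[2]); print('shift after rot frame', (C*R.from_rotvec(best[1])).inv().apply(np.array([x,y,z])-s['tool_pos']))
    return best
E
python3 -c "
from go import *
target(.5857,.197,.13,.189)
target(.597,-.1575,.2,.064)"
```

```text
t 0.9 pos [0.245  0.575  0.2313] F [ 0.0936  0.2966 -0.0749] tq [ 0.025  -0.006  -0.0037] w 1.000596411752687
shift(tool) [-0.4616 -0.2142  0.1013] rotvec [ 0.      0.     -0.5918] flip 3.141592653589793
shift after rot frame [-0.2636 -0.4352  0.1013]
t 0.9 pos [0.245  0.575  0.2313] F [ 0.0936  0.2966 -0.0749] tq [ 0.025  -0.006  -0.0037] w 1.000596411752687
shift(tool) [-0.611  -0.5359  0.0313] rotvec [ 0.      0.     -0.4668] flip 3.141592653589793
shift after rot frame [-0.3044 -0.7535  0.0313]
```

>>> {"op": "step_arm", "data": {"moves": [[0,0,0,0,0,-0.148,0.085],[0,0,0,0,0,-0.148,0.085],[0,0,0,0,0,-0.148,0.085],[0,0,0,0,0,-0.148,0.085],[-0.024,-0.0396,0,0,0,0,0.085],[-0.024,-0.0396,0,0,0,0,0.085],[-0.024,-0.0396,0,0,0,0,0.085],[-0.024,-0.0396,0,0,0,0,0.085]]}}

```text
time: 1.7
tool_pos: [0.3699, 0.4361, 0.2315]
tool_rot: [0.0, -0.095, 0.995, 0.0]
contact_force: [1.8, 0.1, -0.2]
gripper_width: 1.0
```

>>> {"op": "step_arm", "data": {"moves": [[-0.024,-0.0396,0,0,0,0,0.085],[-0.024,-0.0396,0,0,0,0,0.085],[-0.024,-0.0396,0.01,0,0,0,0.085],[-0.024,-0.0396,0.015,0,0,0,0.085],[-0.024,-0.0396,0.02,0,0,0,0.085],[-0.024,-0.0396,0.02,0,0,0,0.085],[-0.02,-0.035,0.03,0,0,0,0.085],[0,0,0,0,0,0,0.085]]}}

```text
time: 2.5
tool_pos: [0.5805, 0.1969, 0.1317]
tool_rot: [-0.004, -0.092, 0.996, -0.001]
contact_force: [-0.7, -0.0, -0.0]
gripper_width: 0.997
```

```bash
python3 -c "
from go import *
target(.5857,.197,.013,.189)"
```

```text
t 2.5 pos [0.5805 0.1969 0.1317] F [-0.7265 -0.0448 -0.0306] tq [ 0.0375  0.0387 -0.06  ] w 0.9967417416254271
shift(tool) [-0.006  -0.0007  0.1186] rotvec [-0.0014 -0.0075 -0.0051] flip 3.141592653589793
shift after rot frame [-0.0051 -0.0009  0.1187]
```

>>> {"op": "step_arm", "data": {"moves": [[-0.003,0,0.02,0,0,0,0.085],[0,0,0.02,0,0,0,0.085],[0,0,0,0,0,0,0.085],[0,0,0,0,0,0,0.085]]}}

```text
time: 2.9
tool_pos: [0.5834, 0.2024, 0.0972]
tool_rot: [-0.0, -0.095, 0.995, 0.0]
contact_force: [0.4, -0.1, -0.2]
gripper_width: 0.997
```

```bash
python3 -c "
from go import *
target(.5857,.197,.013,.189)"
```

```text
t 2.9 pos [0.5834 0.2024 0.0972] F [ 0.3985 -0.0857 -0.231 ] tq [-0.0256 -0.0245 -0.0257] w 0.9974582632377833
shift(tool) [-0.0013 -0.0057  0.0842] rotvec [ 0.0001 -0.0003  0.0008] flip 3.141592653589793
shift after rot frame [-0.0013 -0.0057  0.0842]
```

>>> {"op": "step_arm", "data": {"moves": [[-0.0013,-0.0057,0.02,0,0,0,0.085],[0,0,0.03,0,0,0,0.085],[0,0,0.02,0,0,0,0.085],[0,0,0.014,0,0,0,0.085],[0,0,0,0,0,0,0.085],[0,0,0,0,0,0,0.085]]}}

```text
time: 3.5
tool_pos: [0.5869, 0.1969, 0.0142]
tool_rot: [0.001, -0.095, 0.996, 0.0]
contact_force: [0.5, 0.3, -0.0]
gripper_width: 0.994
```

```bash
python3 -c "
from go import *
target(.5857,.197,.013,.189)
im,d=grab_frame('scene'); save('s1',im); cv2.imwrite('pics/s1c.png',cv2.resize(cv2.cvtColor(im,cv2.COLOR_RGB2BGR)[190:310,250:400],None,fx=4,fy=4,interpolation=cv2.INTER_CUBIC))"
```

```text
t 3.5 pos [0.5869 0.1969 0.0142] F [ 0.5278  0.3222 -0.0462] tq [-0.0705  0.0049  0.0097] w 0.994393056359397
shift(tool) [0.0012 0.0003 0.0012] rotvec [0.     0.0019 0.0005] flip 3.141592653589793
shift after rot frame [0.0012 0.0003 0.0012]
```

View pics/s1c.png

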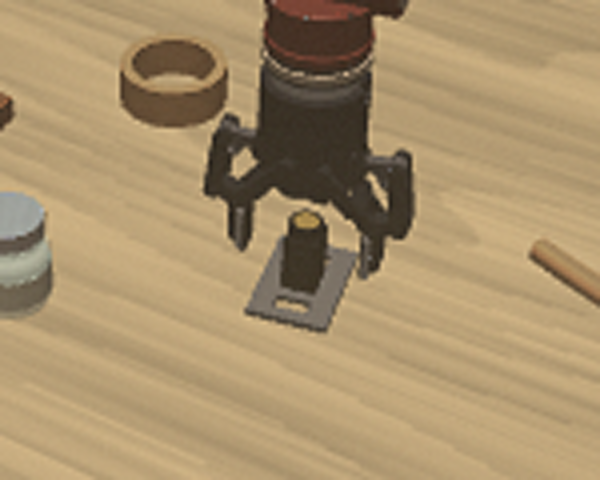

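The open fingers straddle the socket, which is at about (303,250) in the crop. Closing now.

>>> {"op": "step_arm", "data": {"moves": [[0,0,0,0,0,0,0.03],[0,0,0,0,0,0,0.015],[0,0,0,0,0,0,0.0],[0,0,0,0,0,0,0.0],[0,0,0,0,0,0,0.0],[0,0,0,0,0,0,0.0],[0,0,0,0,0,0,0.0]]}}

```text
time: 4.25
tool_pos: [0.5864, 0.1966, 0.0132]
tool_rot: [0.0, -0.094, 0.996, 0.0]
contact_force: [-1.5, 0.2, 2.2]
gripper_width: 0.3
```

```bash
python3 -c "
from go import *
target(.5857,.197,.013,.189)"
```

```text
t 4.25 pos [0.5864 0.1966 0.0132] F [-1.5295  0.2183  2.1844] tq [-0.0473  0.0183 -0.048 ] w 0.29954739710480893
shift(tool) [0.0006 0.0005 0.0002] rotvec [-0.      0.0007  0.0002] flip 3.141592653589793
shift after rot frame [0.0006 0.0005 0.0002]
```

>>> {"op": "step_arm", "data": {"moves": [[0,0,-0.02,0,0,0,0],[0,0,-0.04,0,0,0,0],[0,0,-0.045,0,0,0,0],[0,0,-0.045,0,0,0,0],[0,0,-0.037,0,0,0,0],[0,0,0,0,0,0,0],[0,0,0,0,0,0,0]]}}

```text
time: 4.95
tool_pos: [0.5862, 0.1965, 0.2003]
tool_rot: [0.001, -0.094, 0.996, 0.0]
contact_force: [0.1, 0.1, -2.9]
gripper_width: 0.296
```

```bash
python3 -c "
from go import *
target(.597,-.1575,.2,.064)
im,d=grab_frame('scene'); cv2.imwrite('pics/s2c.png',cv2.resize(cv2.cvtColor(im,cv2.COLOR_RGB2BGR)[130:310,220:420],None,fx=3.3,fy=3.3,interpolation=cv2.INTER_CUBIC))"
```

```text
t 4.95 pos [0.5862 0.1965 0.2003] F [ 0.0585  0.0873 -2.896 ] tq [-0.0211 -0.0248 -0.0378] w 0.29593977198990945
shift(tool) [ 0.056  -0.3498  0.0002] rotvec [0.     0.0011 0.1252] flip 3.141592653589793
shift after rot frame [ 0.0119 -0.354   0.0003]
```

View pics/s2c.png

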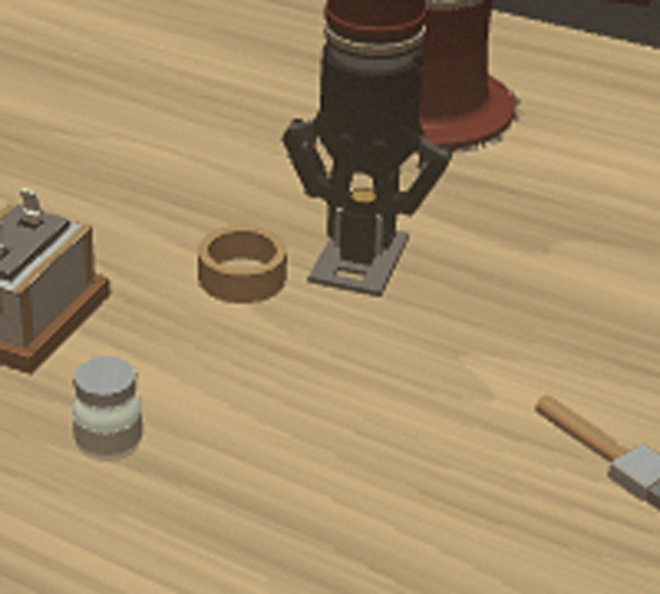

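The holder is held level in the gripper. Now I'll carry it over the column.

>>> {"op": "step_arm", "data": {"moves": [[0,0,0,0,0,0.125,0],[0.002,-0.03,0,0,0,0,0],[0.002,-0.045,0,0,0,0,0],[0.002,-0.049,0,0,0,0,0],[0.002,-0.049,0,0,0,0,0],[0.002,-0.049,0,0,0,0,0],[0.002,-0.049,0,0,0,0,0],[0,-0.045,0,0,0,0,0]]}}

```text
time: 5.8
tool_pos: [0.5924, -0.1213, 0.1963]
tool_rot: [-0.003, -0.032, 0.999, 0.001]
contact_force: [1.2, 0.3, -1.3]
gripper_width: 0.293
```

>>> {"op": "step_arm", "data": {"moves": [[0,-0.025,0,0,0,0,0],[0,-0.013,0,0,0,0,0],[0,0,0,0,0,0,0],[0,0,0,0,0,0,0],[0,0,0,0,0,0,0]]}}

```text
time: 6.3
tool_pos: [0.5966, -0.1559, 0.1992]
tool_rot: [-0.0, -0.033, 0.999, 0.0]
contact_force: [-0.3, -0.0, -1.8]
gripper_width: 0.295
```

```bash
python3 -c "
from go import *
target(.597,-.1575,.18,.064)
for c,b in (('scene',(120,270,150,320)),('top',(140,270,270,430))):
  im,d=grab_frame(c); save(c+'3',im); np.save(c+'3.npy',d); cv2.imwrite('pics/%s3c.png'%c,cv2.resize(cv2.cvtColor(im,cv2.COLOR_RGB2BGR)[b[0]:b[1],b[2]:b[3]],None,fx=4,fy=4,interpolation=cv2.INTER_CUBIC))"
```

```text
t 6.3 pos [ 0.5966 -0.1559  0.1992] F [-0.267  -0.0088 -1.784 ] tq [ 0.0261 -0.0039  0.0093] w 0.29541725251635426
shift(tool) [-0.0003 -0.0017  0.0192] rotvec [ 0.0009 -0.0009  0.002 ] flip 3.141592653589793
shift after rot frame [-0.0003 -0.0016  0.0192]
```

View pics/scene3c.png

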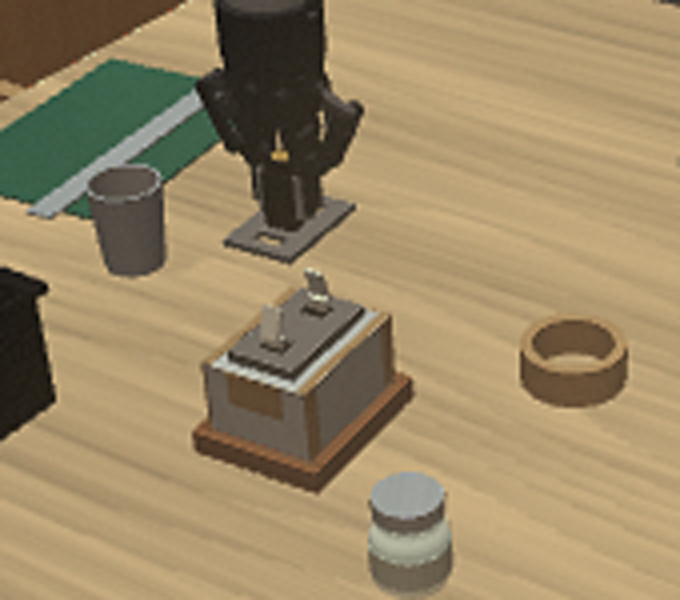

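View pics/top3c.png

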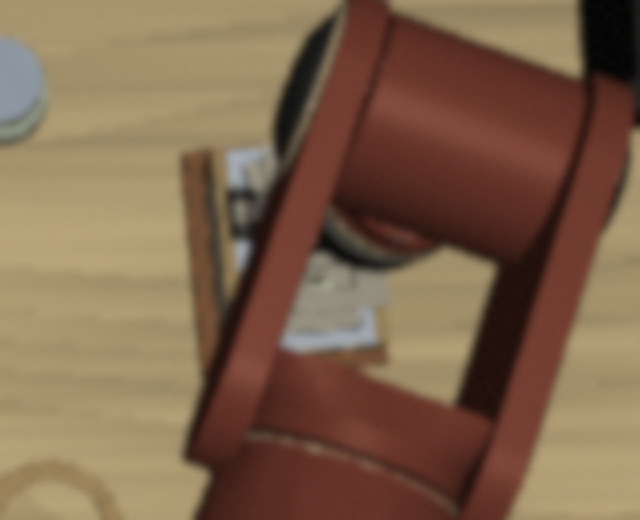

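The scene view shows the plate level above the hooks. I'll fit the plate outline in hand, and refit the column, from the same scene camera.

```bash
export OMP_NUM_THREADS=1; timeout 200 python3 - <<'E'
from fit import *
np.set_printoptions(precision=4,suppress=True)
im=cv2.imread('pics/scene3.png')
z=.1992-.0132+.005
o=rectify('scene',im,z,.53,.67,-.235,-.085)
R_=rect(.5966,-.1559,.064,.09,.06,z,200)
for p in R_: cv2.circle(o,(int((-.085-p[1])*4000),int((.67-p[0])*4000)),0,(0,0,255),-1)
for sx in (.027,-.027):
  c,s=np.cos(.064),np.sin(.064)
  for p in rect(.5966+c*sx,-.1559+s*sx,.064,.012,.024,z,80): cv2.circle(o,(int((-.085-p[1])*4000),int((.67-p[0])*4000)),0,(0,255,0),-1)
cv2.imwrite('pics/rp3.png',o)
S=cv2.cvtColor(im,cv2.COLOR_BGR2HSV)[...,1].astype(float)
ex=np.zeros(S.shape,bool)
for s in (0,1): print(fitrect('scene',S,z,.09,.06,(.5966,-.1559,.064),band=.006,size=bool(s)))
E
```

```text
(array([ 0.5975, -0.1535,  0.0567, 35.4716, 90.4801,  0.0016]), np.float64(17.41111222214767))
(array([ 0.597 , -0.1536,  0.062 , 39.0343, 92.3003,  0.0013,  0.0933,
        0.0609]), np.float64(17.152369349508454))
```

View pics/rp3.png

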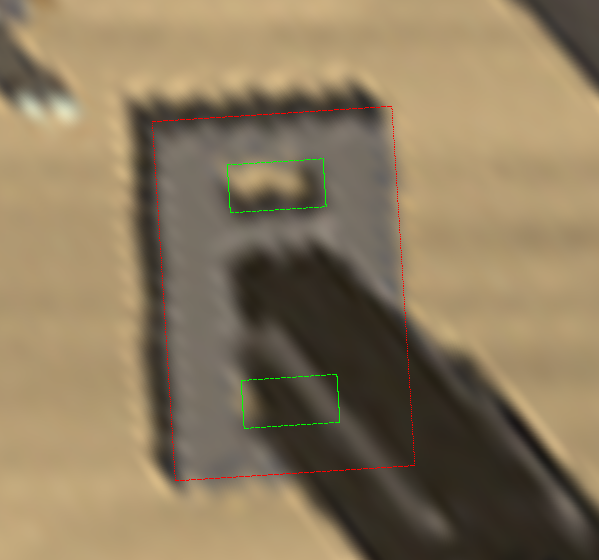

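>>> {"op": "step_arm", "data": {"moves": [[0,-0.002,0.02,0,0,0,0],[-0.0008,0,0.02,0,0,0.002,0],[0,0,0.009,0,0,0,0],[0,0,0,0,0,0,0],[0,0,0,0,0,0,0],[0,0,0,0,0,0,0]]}}

```text
time: 7.0
tool_pos: [0.5985, -0.1596, 0.1524]
tool_rot: [0.001, -0.031, 1.0, -0.0]
contact_force: [0.0, -0.8, -0.5]
gripper_width: 0.292
```

```bash
python3 -c "
from go import *
target(.5974,-.158,.14,.064)
for c,b in (('scene',(140,260,160,310)),):
  im,d=grab_frame(c); save(c+'4',im); cv2.imwrite('pics/%s4c.png'%c,cv2.resize(cv2.cvtColor(im,cv2.COLOR_RGB2BGR)[b[0]:b[1],b[2]:b[3]],None,fx=5,fy=5,interpolation=cv2.INTER_CUBIC))"
```

```text
t 7.0 pos [ 0.5985 -0.1596  0.1524] F [ 0.0193 -0.7602 -0.475 ] tq [0.009  0.0166 0.0362] w 0.29191851466007235
shift(tool) [0.001  0.0017 0.0123] rotvec [-0.001   0.0021 -0.0015] flip 3.141592653589793
shift after rot frame [0.001  0.0017 0.0124]
```

View pics/scene4c.png

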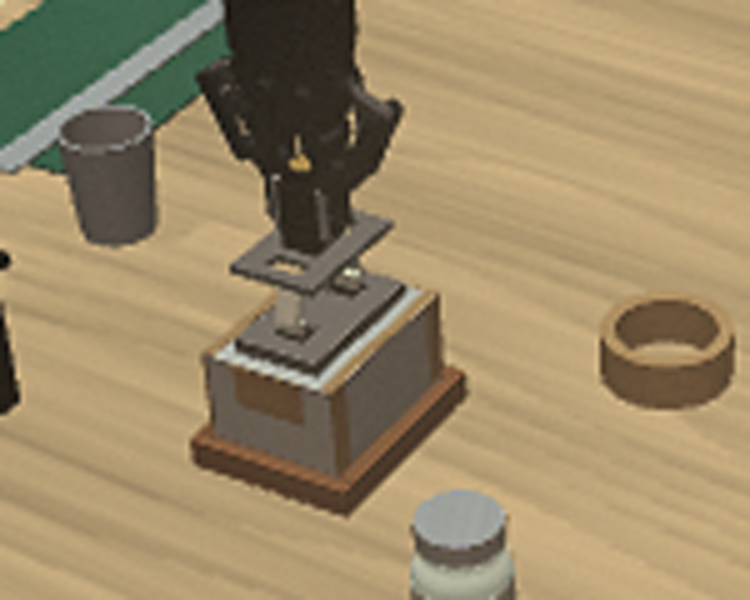

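>>> {"op": "step_arm", "data": {"moves": [[0,0,0,0,0,0,0]]}}

```text
time: 7.15
tool_pos: [0.5983, -0.1597, 0.152]
tool_rot: [0.001, -0.031, 1.0, -0.0]
contact_force: [-0.2, 1.3, -2.3]
gripper_width: 0.296
```

>>> {"op": "step_arm", "data": {"moves": [[0,0,0,0,0,0,0]]}}

```text
time: 7.25
tool_pos: [0.598, -0.1596, 0.1515]
tool_rot: [0.0, -0.031, 1.0, -0.0]
contact_force: [-0.0, 0.0, -0.9]
gripper_width: 0.299
```

>>> {"op": "step_arm", "data": {"moves": [[0,0,0,0,0,0,0]]}}

```text
time: 7.35
tool_pos: [0.5978, -0.1596, 0.1511]
tool_rot: [0.0, -0.031, 1.0, -0.0]
contact_force: [-0.9, 0.5, -0.9]
gripper_width: 0.294
```

>>> {"op": "step_arm", "data": {"moves": [[0,0.0017,0.004,0,0,-0.001,0],[0,0,0.004,0,0,0,0],[0,0,0.004,0,0,0,0],[0,0,0,0,0,0,0],[0,0,0,0,0,0,0],[0,0,0,0,0,0,0],[0,0,0,0,0,0,0],[0,0,0,0,0,0,0]]}}

```text
time: 8.15
tool_pos: [0.5977, -0.1578, 0.1391]
tool_rot: [0.0, -0.032, 1.0, -0.0]
contact_force: [0.3, -0.4, -0.7]
gripper_width: 0.302
```

```bash
python3 -c "
from go import *
target(.5974,-.158,.14,.064)
for c,b in (('scene',(140,260,160,310)),):
  im,d=grab_frame(c); save(c+'5',im); cv2.imwrite('pics/%s5c.png'%c,cv2.resize(cv2.cvtColor(im,cv2.COLOR_RGB2BGR)[170:230,195:260],None,fx=9,fy=9,interpolation=cv2.INTER_CUBIC))"
```

```text
t 8.15 pos [ 0.5977 -0.1578  0.1391] F [ 0.3083 -0.4196 -0.6908] tq [0.0047 0.0024 0.0489] w 0.30207923295446837
shift(tool) [ 0.0003 -0.0001 -0.0009] rotvec [-0.0002  0.0004 -0.0008] flip 3.141592653589793
shift after rot frame [ 0.0003 -0.0001 -0.0009]
```

View pics/scene5c.png

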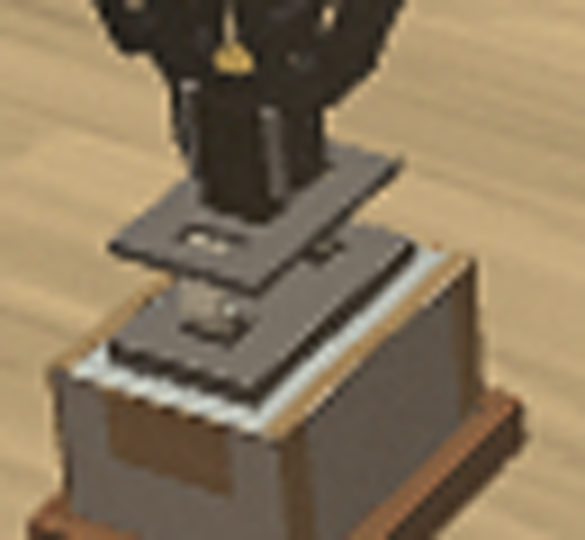

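The front hook's tip shows inside its window at about (210,238) with no contact force. I'll press on slowly.

>>> {"op": "step_arm", "data": {"moves": [[0,0,0.002,0,0,0,0],[0,0,0.002,0,0,0,0],[0,0,0.0015,0,0,0,0],[0,0,0,0,0,0,0]]}}

```text
time: 8.6
tool_pos: [0.5975, -0.1577, 0.1329]
tool_rot: [-0.0, -0.032, 1.0, 0.0]
contact_force: [0.3, -0.5, -1.4]
gripper_width: 0.297
```

>>> {"op": "step_arm", "data": {"moves": [[0,0,0.001,0,0,0,0],[0,0,0.001,0,0,0,0],[0,0,0.001,0,0,0,0],[0,0,0,0,0,0,0]]}}

```text
time: 9.0
tool_pos: [0.5976, -0.1578, 0.1303]
tool_rot: [0.0, -0.032, 1.0, -0.0]
contact_force: [0.3, -0.8, -0.8]
gripper_width: 0.294
```

```bash
python3 -c "
from go import *
target(.5974,-.158,.13,.064)
for c,b in (('scene',(140,260,160,310)),):
  im,d=grab_frame(c); save(c+'6',im); cv2.imwrite('pics/%s6c.png'%c,cv2.resize(cv2.cvtColor(im,cv2.COLOR_RGB2BGR)[170:230,195:260],None,fx=9,fy=9,interpolation=cv2.INTER_CUBIC))"
```

```text
t 9.0 pos [ 0.5976 -0.1578  0.1303] F [ 0.2731 -0.7799 -0.7752] tq [ 0.0067 -0.0547  0.0398] w 0.2940670752415078
shift(tool) [ 0.0002 -0.0002  0.0003] rotvec [-0.0001  0.0001 -0.0008] flip 3.141592653589793
shift after rot frame [ 0.0002 -0.0002  0.0003]
```

View pics/scene6c.png

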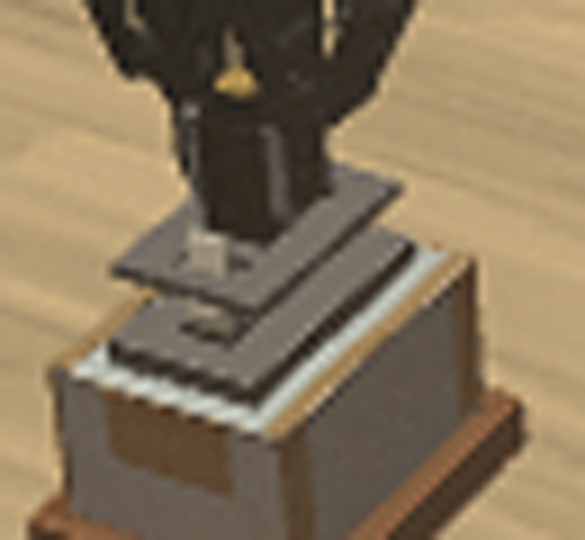

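The hook passes cleanly through the window, with clearance on both sides. Continuing.

>>> {"op": "step_arm", "data": {"moves": [[0,0,0.001,0,0,0,0],[0,0,0.001,0,0,0,0],[0,0,0.001,0,0,0,0],[0,0,0,0,0,0,0]]}}

```text
time: 9.45
tool_pos: [0.5977, -0.1578, 0.1273]
tool_rot: [0.0, -0.032, 1.0, -0.0]
contact_force: [0.1, -0.7, 0.8]
gripper_width: 0.301
```

>>> {"op": "step_arm", "data": {"moves": [[0,0,0.001,0,0,0,0],[0,0,0.001,0,0,0,0],[0,0,0.001,0,0,0,0],[0,0,0,0,0,0,0]]}}

```text
time: 9.85
tool_pos: [0.5977, -0.1578, 0.1244]
tool_rot: [0.0, -0.032, 1.0, -0.0]
contact_force: [0.6, -0.9, 1.2]
gripper_width: 0.298
```

>>> {"op": "step_arm", "data": {"moves": [[0,0,0.001,0,0,0,0],[0,0,0.001,0,0,0,0],[0,0,0.001,0,0,0,0],[0,0,0,0,0,0,0]]}}

```text
time: 10.25
tool_pos: [0.5978, -0.1579, 0.1216]
tool_rot: [0.0, -0.032, 0.999, -0.0]
contact_force: [0.1, 0.5, 3.7]
gripper_width: 0.298
```

```bash
python3 -c "
from go import *
target(.5974,-.158,.13,.064)"
```

```text
t 10.25 pos [ 0.5978 -0.1579  0.1216] F [0.0789 0.4513 3.7419] tq [-0.0136 -0.0072  0.0057] w 0.2979160650821607
shift(tool) [ 0.0004 -0.0001 -0.0084] rotvec [-0.0003  0.0005 -0.0008] flip 3.141592653589793
shift after rot frame [ 0.0004 -0.0001 -0.0084]
```

>>> {"op": "step_arm", "data": {"moves": [[0,0,0.001,0,0,0,0],[0,0,0.001,0,0,0,0],[0,0,0.001,0,0,0,0],[0,0,0,0,0,0,0]]}}

```text
time: 10.65
tool_pos: [0.5979, -0.158, 0.1188]
tool_rot: [0.0, -0.032, 1.0, -0.0]
contact_force: [0.3, 0.2, 5.0]
gripper_width: 0.299
```

>>> {"op": "step_arm", "data": {"moves": [[0,0,0.001,0,0,0,0],[0,0,0.001,0,0,0,0],[0,0,0.001,0,0,0,0],[0,0,0,0,0,0,0]]}}

```text
time: 11.05
tool_pos: [0.5974, -0.1577, 0.1147]
tool_rot: [-0.0, -0.032, 1.0, 0.0]
contact_force: [1.2, -0.3, 1.5]
gripper_width: 0.297
```

```bash
python3 -c "
from go import *
target(.5974,-.158,.115,.064)"
```

```text
t 11.05 pos [ 0.5974 -0.1577  0.1147] F [ 1.1682 -0.3314  1.5287] tq [-0.0723 -0.1687 -0.0185] w 0.29714154760337746
shift(tool) [ 0.     -0.0003 -0.0003] rotvec [ 0.0002 -0.0005 -0.0008] flip 3.141592653589793
shift after rot frame [ 0.     -0.0003 -0.0003]
```

>>> {"op": "step_arm", "data": {"moves": [[0,0,0.0007,0,0,0,0],[0,0,0.0007,0,0,0,0],[0,0,0,0,0,0,0]]}}

```text
time: 11.35
tool_pos: [0.5974, -0.1577, 0.1136]
tool_rot: [-0.0, -0.032, 1.0, 0.0]
contact_force: [-0.2, -0.5, 2.1]
gripper_width: 0.298
```

>>> {"op": "step_arm", "data": {"moves": [[0,0,0.0007,0,0,0,0],[0,0,0.0007,0,0,0,0],[0,0,0,0,0,0,0]]}}

```text
time: 11.65
tool_pos: [0.5975, -0.1577, 0.1124]
tool_rot: [-0.0, -0.032, 1.0, 0.0]
contact_force: [0.0, 0.8, 1.8]
gripper_width: 0.293
```

```bash
python3 -c "
from go import *
target(.5974,-.158,.11,.064)
im,d=grab_frame('scene'); save('scene7',im); cv2.imwrite('pics/scene7c.png',cv2.resize(cv2.cvtColor(im,cv2.COLOR_RGB2BGR)[170:230,195:260],None,fx=9,fy=9,interpolation=cv2.INTER_CUBIC))"
```

```text
t 11.65 pos [ 0.5975 -0.1577  0.1124] F [0.0025 0.8099 1.8265] tq [-0.0267 -0.1323  0.0956] w 0.29337858923512866
shift(tool) [ 0.0001 -0.0003  0.0024] rotvec [ 0.0001 -0.0002 -0.0008] flip 3.141592653589793
shift after rot frame [ 0.0001 -0.0003  0.0024]
```

View pics/scene7c.png

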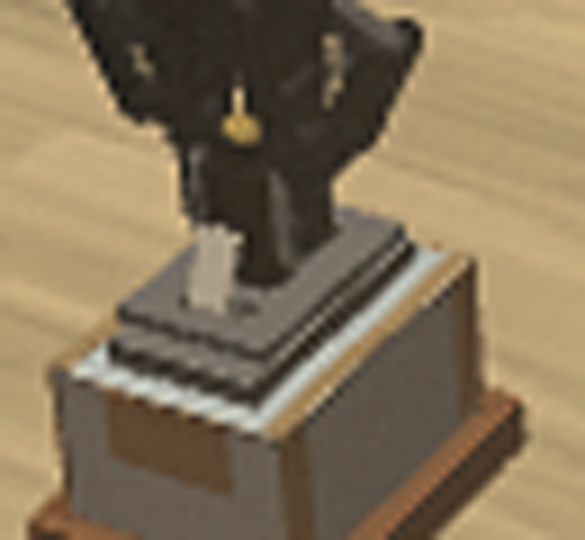

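Not home yet: a gap of a few mm shows under the plate, and the force is low, so the noses are riding the window edges. Continuing in small steps.

>>> {"op": "step_arm", "data": {"moves": [[0,0,0.0006,0,0,0,0],[0,0,0.0006,0,0,0,0],[0,0,0,0,0,0,0]]}}

```text
time: 12.0
tool_pos: [0.5968, -0.1575, 0.11]
tool_rot: [-0.001, -0.032, 1.0, 0.0]
contact_force: [-0.1, -0.1, -1.7]
gripper_width: 0.298
```

>>> {"op": "step_arm", "data": {"moves": [[0,0,0.0006,0,0,0,0],[0,0,0.0005,0,0,0,0],[0,0,0,0,0,0,0]]}}

```text
time: 12.3
tool_pos: [0.5972, -0.1576, 0.1096]
tool_rot: [-0.001, -0.032, 1.0, 0.0]
contact_force: [-0.5, 0.5, -0.6]
gripper_width: 0.298
```

>>> {"op": "step_arm", "data": {"moves": [[0,0,0.0004,0,0,0,0],[0,0,0,0,0,0,0]]}}

```text
time: 12.5
tool_pos: [0.5975, -0.1578, 0.1097]
tool_rot: [-0.0, -0.032, 1.0, 0.0]
contact_force: [0.3, -1.1, -1.7]
gripper_width: 0.295
```

>>> {"op": "step_arm", "data": {"moves": [[0,0,0.0004,0,0,0,0],[0,0,0,0,0,0,0]]}}

```text
time: 12.7
tool_pos: [0.5976, -0.1578, 0.1094]
tool_rot: [0.0, -0.032, 1.0, -0.0]
contact_force: [-0.6, 0.1, -1.7]
gripper_width: 0.297
```

```bash
python3 -c "
from go import *
target(.5974,-.158,.11,.064)
im,d=grab_frame('scene'); save('scene8',im); cv2.imwrite('pics/scene8c.png',cv2.resize(cv2.cvtColor(im,cv2.COLOR_RGB2BGR)[170:230,195:260],None,fx=9,fy=9,interpolation=cv2.INTER_CUBIC))"
```

```text
t 12.7 pos [ 0.5976 -0.1578  0.1094] F [-0.5917  0.1107 -1.6762] tq [-0.0284  0.0004 -0.0203] w 0.29699832895568823
shift(tool) [ 0.0002 -0.0002 -0.0006] rotvec [-0.      0.     -0.0008] flip 3.141592653589793
shift after rot frame [ 0.0002 -0.0002 -0.0006]
```

View pics/scene8c.png

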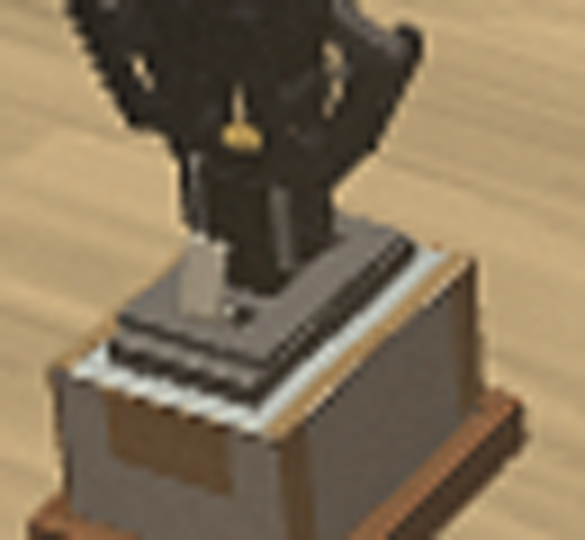

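The force has dropped to the bare weight and the front hook stands upright again with its nose over the plate at (228,312). I'll continue until I feel the deck.

>>> {"op": "step_arm", "data": {"moves": [[0,0,0.0004,0,0,0,0],[0,0,0,0,0,0,0]]}}

```text
time: 12.95
tool_pos: [0.5976, -0.1578, 0.1089]
tool_rot: [-0.0, -0.032, 1.0, 0.0]
contact_force: [-1.1, 0.2, -1.8]
gripper_width: 0.292
```

>>> {"op": "step_arm", "data": {"moves": [[0,0,0.0004,0,0,0,0],[0,0,0,0,0,0,0]]}}

```text
time: 13.15
tool_pos: [0.5975, -0.1578, 0.1085]
tool_rot: [-0.0, -0.032, 1.0, 0.0]
contact_force: [-0.4, -0.2, -1.4]
gripper_width: 0.297
```

>>> {"op": "step_arm", "data": {"moves": [[0,0,0.0004,0,0,0,0],[0,0,0,0,0,0,0]]}}

```text
time: 13.35
tool_pos: [0.5976, -0.1577, 0.1081]
tool_rot: [-0.0, -0.032, 1.0, 0.0]
contact_force: [-0.1, 1.2, -1.9]
gripper_width: 0.295
```

>>> {"op": "step_arm", "data": {"moves": [[0,0,0.0004,0,0,0,0],[0,0,0,0,0,0,0]]}}

```text
time: 13.55
tool_pos: [0.5977, -0.1578, 0.1081]
tool_rot: [0.0, -0.032, 1.0, -0.0]
contact_force: [-1.0, -0.0, 0.0]
gripper_width: 0.299
```

>>> {"op": "step_arm", "data": {"moves": [[0,0,0.0004,0,0,0,0],[0,0,0,0,0,0,0]]}}

```text
time: 13.75
tool_pos: [0.5977, -0.1578, 0.108]
tool_rot: [0.0, -0.032, 1.0, -0.0]
contact_force: [-2.0, 0.8, 3.7]
gripper_width: 0.298
```

>>> {"op": "step_arm", "data": {"moves": [[0,0,0.0003,0,0,0,0],[0,0,0,0,0,0,0]]}}

```text
time: 13.95
tool_pos: [0.5977, -0.1579, 0.1081]
tool_rot: [0.0, -0.032, 1.0, -0.0]
contact_force: [-4.3, 1.9, 5.8]
gripper_width: 0.294
```

The deck is met at tool z 0.108, which puts its top at about 95 mm, with about 7 N of pressing force. I'll ease off and look before releasing.

>>> {"op": "step_arm", "data": {"moves": [[0,0,-0.0006,0,0,0,0],[0,0,0,0,0,0,0]]}}

```text
time: 14.15
tool_pos: [0.5978, -0.1578, 0.108]
tool_rot: [0.0, -0.032, 1.0, -0.0]
contact_force: [-2.6, 0.2, 3.9]
gripper_width: 0.296
```

```bash
python3 -c "
from go import *
target(.5974,-.158,.11,.064)
for c in ('scene','top'):
  im,d=grab_frame(c); save(c+'9',im); b=(170,230,195,260) if c=='scene' else (165,245,305,385); cv2.imwrite('pics/%s9c.png'%c,cv2.resize(cv2.cvtColor(im,cv2.COLOR_RGB2BGR)[b[0]:b[1],b[2]:b[3]],None,fx=7,fy=7,interpolation=cv2.INTER_CUBIC))"
```

```text
t 14.15 pos [ 0.5978 -0.1578  0.108 ] F [-2.559   0.2326  3.8888] tq [0.1114 0.2822 0.0069] w 0.2959922838131515
shift(tool) [ 0.0004 -0.0002 -0.002 ] rotvec [-0.0002  0.0005 -0.0008] flip 3.141592653589793
shift after rot frame [ 0.0004 -0.0002 -0.002 ]
```

View pics/scene9c.png

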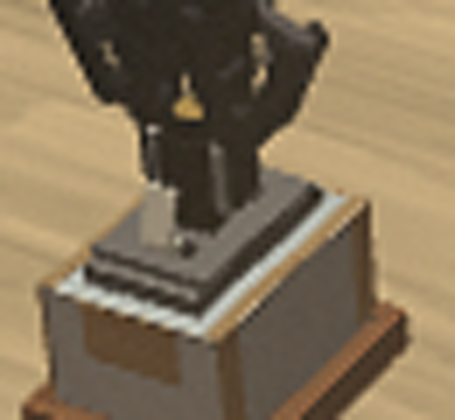

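View pics/top9c.png

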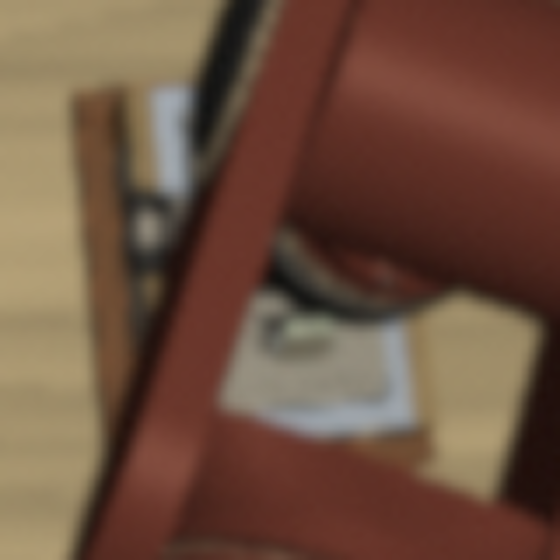

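>>> {"op": "step_arm", "data": {"moves": [[0,0,-0.0004,0,0,0,0],[0,0,0,0,0,0,0],[0,0,0,0,0,0,0]]}}

```text
time: 14.55
tool_pos: [0.5978, -0.1578, 0.1081]
tool_rot: [0.0, -0.032, 1.0, -0.0]
contact_force: [0.4, 0.7, 2.4]
gripper_width: 0.295
```

>>> {"op": "step_arm", "data": {"moves": [[0,0,0,0,0,0,0.04],[0,0,0,0,0,0,0.06],[0,0,0,0,0,0,0.07],[0,0,0,0,0,0,0.07],[0,0,0,0,0,0,0.07],[0,0,0,0,0,0,0.07]]}}

```text
time: 15.15
tool_pos: [0.5976, -0.1578, 0.1081]
tool_rot: [-0.0, -0.032, 1.0, -0.0]
contact_force: [-0.3, 0.9, -0.5]
gripper_width: 0.818
```

Released. I'll lift straight up, then move aside towards +y so the cameras have a clear view.

>>> {"op": "step_arm", "data": {"moves": [[0,0,-0.01,0,0,0,0.07],[0,0,-0.03,0,0,0,0.07],[0,0,-0.04,0,0,0,0.07],[0,0,-0.045,0,0,0,0.07],[0,0,-0.03,0,0,0,0.07],[0,0.04,0,0,0,0,0.07],[0,0.049,0,0,0,0,0.07],[0,0.049,0,0,0,0,0.07]]}}

```text
time: 15.95
tool_pos: [0.5889, -0.0191, 0.2647]
tool_rot: [0.001, -0.031, 1.0, -0.0]
contact_force: [2.2, 0.2, -0.0]
gripper_width: 0.817
```

>>> {"op": "step_arm", "data": {"moves": [[0,0.049,0,0,0,0,0.07],[0,0.049,0,0,0,0,0.07],[0,0.049,0,0,0,0,0.07],[0,0.04,0,0,0,0,0.07],[0,0,0,0,0,0,0.07],[0,0,0,0,0,0,0.07]]}}

```text
time: 16.55
tool_pos: [0.577, 0.1672, 0.2638]
tool_rot: [0.0, -0.033, 0.999, -0.0]
contact_force: [-0.0, -0.9, 0.3]
gripper_width: 0.82
```

```bash
export OMP_NUM_THREADS=1; timeout 200 python3 -c "
from go import *
from fit import *
target(.5974,-.158,.11,.064)
for c in ('scene','top'):
  im,d=grab_frame(c); save(c+'10',im); b=(165,235,190,265) if c=='scene' else (165,245,305,385); cv2.imwrite('pics/%s10c.png'%c,cv2.resize(cv2.cvtColor(im,cv2.COLOR_RGB2BGR)[b[0]:b[1],b[2]:b[3]],None,fx=8,fy=8,interpolation=cv2.INTER_CUBIC))
  W=cloud(c,d);D=W[...,:2]-[.597,-.1575];co,s=np.cos(.064),np.sin(.064)
  x=co*D[...,0]+s*D[...,1];y=-s*D[...,0]+co*D[...,1]
  for sg in (1,-1):
    m=(x*sg<.043)&(x*sg>.018)&(abs(y)<.027)&(abs(y)>.014)&(abs(W[...,2]-.1)<.02)
    print(c,sg,m.sum(),np.median(W[m][:,2]))
  for q in ['jar','tape','brush','tin']:
    for r in cut_out(c,q)[:1]:
      p=W[r['mask']&(d>0)]; print(c,q,round(r['conf'],2),r['point'],np.median(p,0))
"
```

```text
t 16.55 pos [0.577  0.1672 0.2638] F [-0.0222 -0.9058  0.3085] tq [-0.0259 -0.0273  0.0114] w 0.8196339758496443
shift(tool) [ 0.0009 -0.3258  0.154 ] rotvec [-0.0005  0.0008  0.0011] flip 3.141592653589793
shift after rot frame [ 0.0004 -0.3259  0.1538]
scene 1 30 0.09984973771349503
scene -1 17 0.10044385969727454
scene jar 0.81 [250.8, 254.4] [0.72  0.033 0.051]
scene tape 0.86 [293.5, 214.7] [ 0.4351 -0.0032  0.0242]
scene brush 0.64 [419.4, 270.9] [0.5226 0.4507 0.0176]
scene tin 0.96 [183.8, 170.8] [ 0.4855 -0.4369  0.0584]
top 1 113 0.10078264648595092
top -1 119 0.10049943923705129
top jar 0.95 [268.8, 162.1] [0.6976 0.0202 0.0741]
top tape 0.67 [288.4, 283.0] [ 0.418  -0.0132  0.0365]
top brush 0.77 [96.7, 242.1] [0.5201 0.4574 0.0192]
top tin 0.82 [464.2, 247.9] [ 0.4752 -0.4626  0.0502]
```

View pics/scene10c.png

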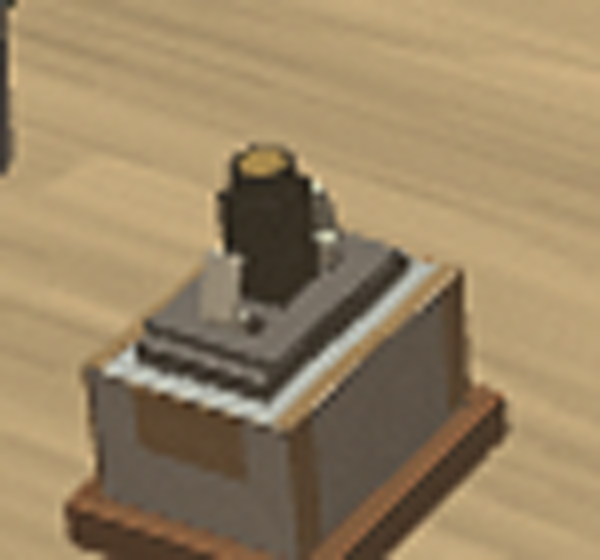

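View pics/top10c.png

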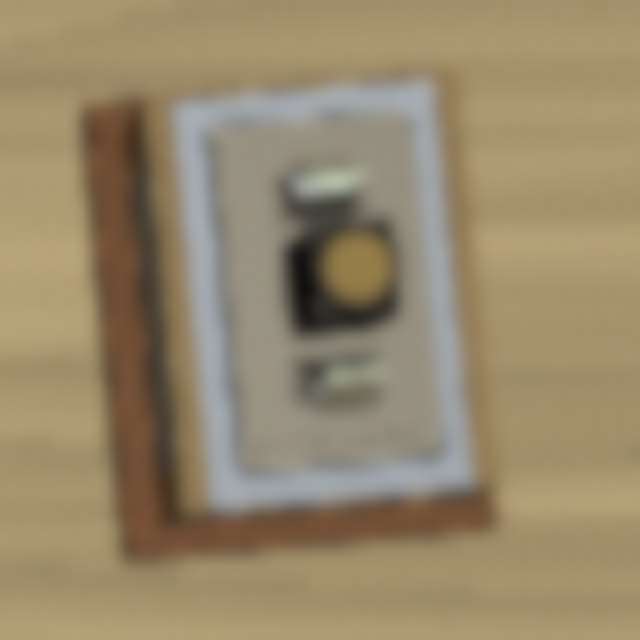

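```bash
python3 -c "
from h import *
a=cv2.imread('pics/scene0.png').astype(int);b=cv2.imread('pics/scene10.png').astype(int)
D=abs(a-b).max(2)>40
for n,(u,v,r) in dict(tape=(294,213,22),jar=(251,255,20),brush=(419,273,40),tin=(183,173,18)).items(): print(n,D[v-r:v+r,u-r:u+r].sum())
job_done()"
```

```text
tape 0
jar 0
brush 0
tin 0
the job is handed in; nothing more can be done
```

The lamp holder is clicked onto both hooks and released, and I handed the job in at about 17 s. I gripped it by the socket's flat sides, carried it over the column and pressed it down in small steps.

**Pressing:** The highest reading was about 6 N, though the force was only read at the end of each short call. It fell to the bare weight as the hooks clicked over the plate. The deck was felt about 2.5 mm further down, which puts its top at about 95 mm, close to the 95.5 mm measured by camera. I eased off before opening the fingers.

**Last checks:**
- **Seating:** The plate's top is level, at 100–101 mm at both ends in both views. With the deck at 95 mm and a 5 mm plate, that means it lies on the deck.
- **Hooks:** Both stand upright again in the pictures. The far one is partly hidden in the scene view, so I judged it from the top view and the force drop. I did not pull on the holder to test it.
- **Robot:** It is clear of everything, over the empty bench where the holder first stood.
- **Other things on the bench:** The scene pictures from before and after show no change at the jar, tape, brush or tin. The top-view network put the tape about 7 mm and the brush about 17 mm away from their first readings. I took that as network scatter, since the scene pictures do not show it.

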